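# Release the make-up case's spring catch and hold the lid up

## Task

Open the make-up artist's kit case: draw the spring catch on the front of its lid sideways until it is clear of the ball stud, and keep it drawn while you lift the lid off the stud, smoothly and without wrenching it against the catch. Finish while holding the lid still, with its front edge at least 11 cm above its closed position, so that the palette inside can be reached: the lid has no stay and falls shut if let go. Leave the bottle, the tumbler and the jar around the case as they stand.

Things in the scene. Friction and masses are not known exactly. Their poses are not given: they have to be found in the camera images.
- case: Black hard-shell make-up case, aluminium edges, flat on the table, heavy: it does not move. 220 mm deep (its x), 340 mm wide (its y), 100 mm high shut (lower shell 78, lid 22). Origin: centre of its underside. The front with the catch faces its -x, to the robot; y is to the left seen from the robot. The hinge runs along the shell's upper rear edge. A handle on the -y end stands out 22 mm.
- lid: Lid, 220 x 340 x 22 mm, about 0.5 kg. Origin: middle of the hinge axis, level, along the lid's y. Shut, its axes are parallel to the case's: front edge at x = -220 mm, top at z = 22 mm. It opens by turning about its +y: the front goes up and back, away from the robot (stop at 1.3 rad), and falls shut when let go. A 3 mm steel plate on top overhangs the front by 35 mm and carries the catch.
- tab (a point): Grip point in the catch's upright steel thumb tab, 12 mm below the tab's top, 22 mm above the flat slide plate it stands on. Tab: 14 mm along the lid's y, 18 mm along its x. At rest the point is at x -238, y 75, z 51.5 mm in the lid's frame (130 mm above the table, lid shut); it moves with slide and lid, axes parallel to the lid's. On +y, from y = 133 mm, a spring barrel rises 5 mm above it.
- slide (a joint): How far the catch's slide is drawn, m: 0 at rest (its fork is under the ball and locks the lid), growing as the tab is pulled to the lid's +y (away from the ball stud), 0.018 at the stop. The fork is clear of the ball from about 0.015. A spring returns it: 4 N at rest, 8.5 N at the stop, so it must be held drawn until the fork has risen above the ball (lid open 0.15 rad); then it may spring back.
- stud: Steel ball stud on a bracket at the front of the lower shell, fixed. Origin: centre of the ball (16 mm in diameter, on a neck 7 mm thick), 115 mm above the table, 128 mm in front of the case's centre, on its centre line. Lid shut, the ball's top is 15 mm above the flat slide plate, whose fork goes round the neck; the lid can rise about 1 mm before the fork meets the ball.
- lotion: White plastic bottle, 52 mm in diameter, 150 mm high, standing on the table left of the case. Origin: centre of its underside. Leave alone.
- tumbler: Clear plastic tumbler, 72 mm in diameter at the rim, 100 mm high, standing on the table right of the case. Origin: centre of its underside. Leave alone.
- jar: Grey jar with a black lid, 60 mm in diameter, 45 mm high, standing on the table in front of the case's right half. Origin: centre of its underside. Leave alone.

How it is judged:
On the way, in this order (a step that is already met when the one before it is completed fails the run):
1. the catch is drawn clear of the ball while the lid is still down (value of joint slide above 0.0135 m and angle between lid's own z axis and vertical below 0.06 rad and contact force between the fingers and lid above 0.5 N), for 0.1 s.
2. the lid is lifted off the stud, held in the fingers (angle between lid's own z axis and vertical above 0.2 rad and contact force between the fingers and lid above 0.5 N), for 0.1 s.
At the end, for the whole second after the job is handed in: The lid is open by at least 0.45 rad (front edge about 95 mm or more above its closed position), still (under 0.08 rad/s), held by the gripper's fingers (over 0.5 N on lid or catch) and carried by nothing else; bottle, tumbler and jar stand upright within 20 mm of where they began (angle between lid's own z axis and vertical above 0.45 rad and angular speed of lid below 0.08 rad/s and contact force between the fingers and lid above 0.5 N and contact force between lid and stud below 0.2 N and contact force between lid and lotion below 0.2 N and contact force between lid and tumbler below 0.2 N and contact force between lid and jar below 0.2 N and distance of each of lotion, tumbler, jar from where it was at the start of the episode below 0.02 m and angle between each of lotion, tumbler, jar's own z axis and vertical below 0.15 rad); the arm keeps its last pose, push and grip.
It fails at once if the lid is wrenched against the stud (over 60 N) (contact force between lid and stud above 60 N).
It fails at once if the lid is flung open or dropped (over 2.5 rad/s) (angular speed of lid above 2.5 rad/s).
It fails at once if the bottle, tumbler or jar is knocked over or pushed away (distance of any of lotion, tumbler, jar from where it was at the start of the episode above 0.03 m or angle between any of lotion, tumbler, jar's own z axis and vertical above 0.5 rad).
It also fails if it takes over 35 s, if anything falls off the work surface, if the arm or the gripper's body presses on something with over 40 N, if the wrist force passes 120 N, or if a joint passes its speed limit or range.

## Robot

A 7-joint arm with a two-finger parallel gripper is mounted at the origin on the work surface. World frame = base frame: x ahead of the robot, y to its left, z up, the work surface at z = 0. Lengths are in m, angles in rad, forces in N, time in s.
With the tool pointing down it reaches from about 0.425 to 0.95 m from the base axis. Payload 4.7 kg.
Tool frame: the origin (TCP) lies between the finger pads; the fingertips stand 25 mm ahead of it and the grasp point (between the pads) lies 6 mm ahead of it; z points along the fingers, y is the line along which they close (so a half turn about z gives the same grasp; the last joint's range is limited). The gripper opens to 85 mm and grips with 20 to 120 N. Pads are 22 mm wide; open, the fingers measure 114 mm over their backs; the gripper's body (76 mm by 85 mm) begins 54 mm behind the grasp point. The pads swing forward as they close: fully open they stand 13 mm farther back than shut.
Start: joints at [1.073, 0.469, -0.049, 1.532, 0.024, 1.141, -0.082], TCP at [0.305, -0.602, 0.256] pointing down, gripper open.
Joint ranges: [-2.59, 2.59], [-0.33, 1.99], [-1.39, 1.29], [0.1, 2.45], [-1.04, 4.18], [0.21, 1.99], [-2.66, 2.66]. Speed limits (rad/s): [2.57, 2.57, 3.14, 3.14, 3.14, 3.14, 3.14].

## Interface

Orientations are given as a 3x3 rotation matrix whose columns are the frame's x, y, z axes.
In Python, from rig import * gives the robot as it stands. Calls block until the motion is done:
- movep(position, orientation): joint-space move of the TCP to a pose.
- move_l(position, attitude=None, feed=0.15, until_force=None): straight line of the TCP; attitude=None keeps the orientation; feed is the mean speed in m/s. With until_force (N) it stops when the force on the tool has changed by that much, and returns True; else False.
- move_joints(angles): joint-space move.
- command_gripper(opening, newtons=None): finger opening in m; newtons is the grip in N (None keeps the last); returns when the fingers have stopped.
- sleep(seconds).
- inverse_kinematics(position, orientation): joint angles nearest the present ones, or None.
- sense(): the state.
- camera(name): name is "scene" or "top" or "wrist"; returns (picture, depth): 420x560x3 uint8, red, green, blue; 420x560 float32, m along the optical axis (not along the pixel's ray), 0 where there is no reading.
- camera_params(name): a dict with "K" (3x3 intrinsics, pixels), "dist" ([k1, k2, p1, p2, k3] as OpenCV has them; the pictures are not rectified), "position" and "rotation" of the camera in the world; the wrist camera has in their place "tool_from_camera" (4x4, takes a point from camera to tool coordinates, whose origin is the TCP and whose axes are the flange's). Camera axes: x right, y down, z forward; pixel columns grow to the right and rows downward; lengths in m; the calibration is good to about 2 mm. A picture is of the moment at which its call begins: read the wrist's pose just before it. camera_params takes no time and is no camera call.
A pose or a line that the arm cannot do raises Unreachable and nothing moves.
- finish_job(): hands the job in; it is judged then, once.
The state is a dict: "time_s": time; "joint_pos": joint angles; "qd": joint speeds; "joint_efforts": joint torques, N m; "position": TCP position; "tcp_rot": TCP orientation; "wrist_force": force on the tool from outside, world axes, zero at the start; "ft_torque": the same for the moment, N m; "finger_gap": finger opening in m; "gripper_force": force on a finger pad.
Only numpy, scipy, OpenCV 4.12 (cv2) and the standard library are available. Lean on these libraries where they do the work, as an engineer would, in place of code of your own. Each camera call takes 0.05 s, during which the arm holds its last target. There are 200 camera calls.

## Working session

There is one attempt and no reset: what is moved stays moved. The work goes in short steps, each a Python script; the robot and the scene stay as the last script left them, time stands still between calls to the robot, and variables do not carry over. Pictures are saved under pics/ and viewed, at most 10 in all, crops included, and the job is handed in when it is done.

```bash
mkdir -p pics; ls
python3 - <<'E'
from rig import *
import cv2,numpy as np
for n in ("scene","top"):
    p,d=camera(n); cv2.imwrite(f"pics/{n}0.png",p[:,:,::-1]); np.save(f"pics/{n}0.npy",d)
    c=camera_params(n); print(n,c)
print(sense()["time_s"])
E
```

```text
pics
scene {'K': array([[522.98955851,   0.        , 285.88760269],
       [  0.        , 522.98955851, 205.36333398],
       [  0.        ,   0.        ,   1.        ]]), 'dist': array([0.04843729, 0.        , 0.        , 0.        , 0.        ]), 'position': array([ 1.65964123, -0.31332502,  0.86717942]), 'rotation': array([[ 2.79383075e-01,  5.35918936e-01, -7.96703201e-01],
       [ 9.60179500e-01, -1.55373237e-01,  2.32194927e-01],
       [ 6.51302895e-04, -8.29849415e-01, -5.57987029e-01]])}
top {'K': array([[469.26798195,   0.        , 278.75022543],
       [  0.        , 469.26798195, 212.80695836],
       [  0.        ,   0.        ,   1.        ]]), 'dist': array([-0.12894582,  0.        ,  0.        ,  0.        ,  0.        ]), 'position': array([0.45888611, 0.01610203, 1.07461409]), 'rotation': array([[-0.02585284, -0.99600647,  0.0854561 ],
       [-0.99956459,  0.02453946, -0.01638404],
       [ 0.01422157, -0.08584247, -0.99620722]])}
0.1
```

View pics/top0.png

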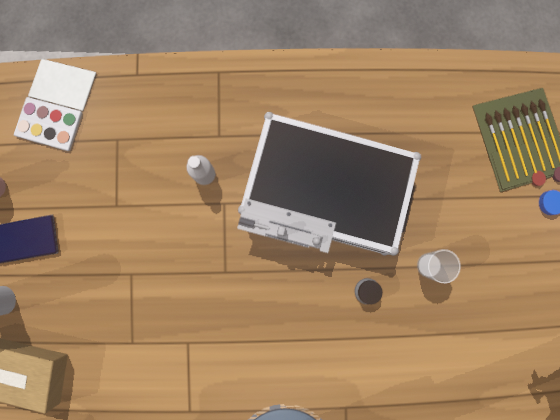

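View pics/scene0.png

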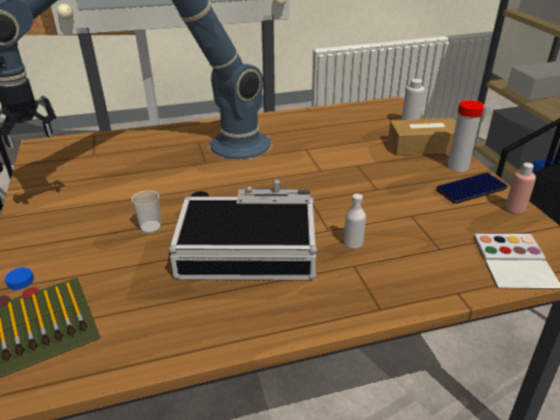

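The top view shows the case turned about 14°. Its lid corners are near (268,116), (417,155) and (395,252), and the catch plate is around (290,228). I'll enlarge that part.

```bash
cat > h.py <<'E'
from rig import *
import cv2,numpy as np
def ray(c,uv):
    x=cv2.undistortPoints(np.array([[uv]],float),c["K"],c["dist"])[0,0]
    return np.array([x[0],x[1],1.])
def onz(c,uv,z,P=None,R=None):
    P=c["position"] if P is None else P; R=c["rotation"] if R is None else R
    r=R@ray(c,uv); return P+r*(z-P[2])/r[2]
def proj(c,p,P=None,R=None):
    P=c["position"] if P is None else P; R=c["rotation"] if R is None else R
    return cv2.projectPoints((R.T@(np.array(p)-P)).reshape(1,1,3),np.zeros(3),np.zeros(3),c["K"],c["dist"])[0].ravel()
E
python3 - <<'E'
from h import *
c=camera_params("top")
im=cv2.imread("pics/top0.png"); cv2.imwrite("pics/crop1.png",cv2.resize(im[95:265,230:430],None,fx=4,fy=3.5,interpolation=cv2.INTER_CUBIC)[:600] if 0 else cv2.resize(im[105:255,230:430],None,fx=4,fy=4,interpolation=cv2.INTER_CUBIC))
for uv in [(268,116),(417,155),(395,252)]: print(onz(c,uv,.1))
E
```

```text
[0.75033875 0.01764843 0.1       ]
[ 0.65963042 -0.29971126  0.1       ]
[ 0.45406564 -0.24139665  0.1       ]
```

View pics/crop1.png

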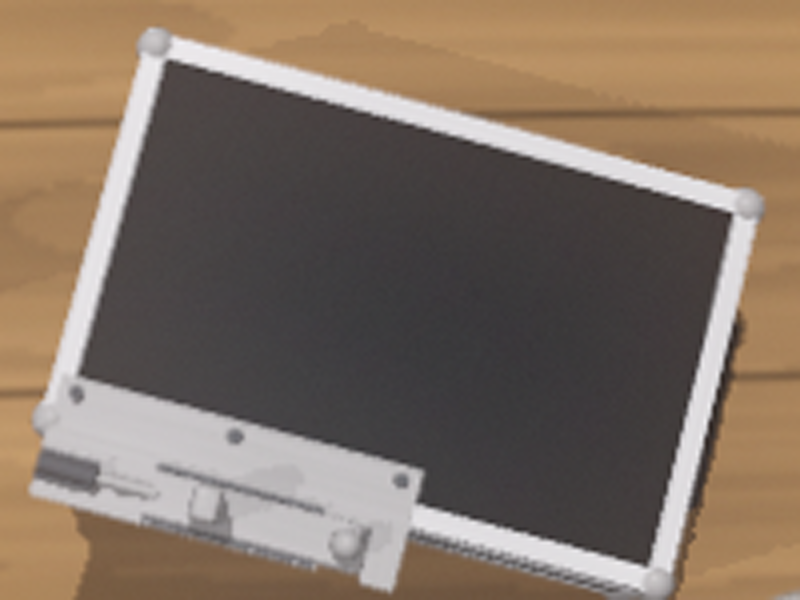

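Run:
```python
from h import *
from scipy.optimize import least_squares
c=camera_params("top")
f=lambda x,y:(x/4+230,y/4+105)
W=np.array([onz(c,f(*p),.099)[:2] for p in [(154,42),(748,205),(656,580),(45,417)]])
L=np.array([[110,170],[110,-170],[-110,-170],[-110,170]])/1e3
def T(q,l): a=q[2];return q[:2]+np.array(l)@np.array([[np.cos(a),np.sin(a)],[-np.sin(a),np.cos(a)]])
r=least_squares(lambda q:(T(q,L)-W).ravel(),[.6,-.14,.2]); q=r.x
print(q,np.degrees(q[2]),r.fun.reshape(4,2)*1e3)
s=onz(c,f(347,543),.117); t=onz(c,f(207,503),.142); print("stud",s,T(q,[-.128,0]),"tab",t,T(q,[-.128,.075]))
```

```text
[ 0.60477277 -0.11121801 -0.29082749] -16.663187581043424 [[ 7.18299562  3.54412005]
 [ 4.30172476 -5.75365412]
 [-7.66854135 -2.84015814]
 [-3.81617904  5.04969221]]
stud [ 0.48184009 -0.07578264  0.117     ] [ 0.48214788 -0.07451464] tab [ 0.50293185 -0.00427522  0.142     ] [ 0.50365376 -0.00266412]
```

```bash
cat >> h.py <<'E'
from scipy.spatial.transform import Rotation as Ro
Q=np.array([0.60477,-0.11122]); YAW=-0.2908
TAB=np.array([0.5033,-0.0035,0.130])   # measured grip point at rest
Rl=Ro.from_euler('z',YAW).as_matrix()
def att(lean,flip): # tool z down; x along +-lid x
    s=-1 if flip else 1
    return Rl@Ro.from_euler('y',lean).as_matrix()@np.array([[s,0,0],[0,-s,0],[0,0,-1.]])
def tcp(lean,flip,draw=0,up=0,back=0.006,dy=0,tab=None):
    tab=TAB if tab is None else tab
    hinge=tab-Rl@np.array([-.238,0,.0515])
    R=att(lean,flip)
    g=hinge+Rl@Ro.from_euler('y',lean).as_matrix()@np.array([-.238,draw+dy,.0515+up])
    return g-R[:,2]*back,R
E
python3 - <<'E'
from h import *
for fl in (0,1):
    for a in np.arange(0,.75,.1):
        j=inverse_kinematics(*tcp(a,fl,.017)); print(fl,round(a,2),None if j is None else np.round(j,2))
fl=0
p,R=tcp(0,fl,0,.13)
if inverse_kinematics(p,R) is None: fl=1;p,R=tcp(0,fl,0,.13)
print(fl)
movep(p,R); command_gripper(.05)
s=sense(); print(s["time_s"],s["position"]-p,s["joint_pos"])
c=camera_params("wrist");M=c["tool_from_camera"]; print(M)
im,d=camera("wrist"); cv2.imwrite("pics/w1.png",im[:,:,::-1]); np.save("pics/w1.npy",d)
Rw=s["tcp_rot"]@M[:3,:3];P=s["position"]+s["tcp_rot"]@M[:3,3]
print("tab top",proj(c,TAB+[0,0,.012],P,Rw),"stud",proj(c,[*(Q+Rl[:2,:2]@[-.128,0]),.115],P,Rw))
E
```

```text
0 0.0 [ 0.14  0.37 -0.3   2.03  0.16  0.77 -2.12]
0 0.1 [ 0.14  0.38 -0.28  1.94  0.08  0.93 -2.04]
0 0.2 [ 0.14  0.41 -0.26  1.84  0.03  1.09 -1.98]
0 0.3 [ 0.13  0.44 -0.22  1.74 -0.01  1.24 -1.94]
0 0.4 [ 0.12  0.49 -0.19  1.64 -0.05  1.4  -1.91]
0 0.5 [ 0.11  0.54 -0.16  1.53 -0.08  1.55 -1.89]
0 0.6 [ 0.1   0.6  -0.13  1.42 -0.11  1.7  -1.87]
0 0.7 [ 0.09  0.67 -0.09  1.3  -0.14  1.85 -1.86]
1 0.0 [ 0.48  0.45 -0.74  2.01  0.41  0.83  0.79]
1 0.1 [ 0.5   0.47 -0.75  1.92  0.32  0.98  0.87]
1 0.2 [ 0.51  0.5  -0.76  1.82  0.27  1.14  0.93]
1 0.3 [ 0.5   0.55 -0.76  1.72  0.23  1.29  0.96]
1 0.4 [ 0.5   0.6  -0.76  1.62  0.2   1.44  0.97]
1 0.5 [ 0.48  0.65 -0.76  1.51  0.18  1.58  0.98]
1 0.6 [ 0.46  0.72 -0.76  1.39  0.16  1.73  0.97]
1 0.7 [ 0.44  0.79 -0.76  1.27  0.14  1.87  0.96]
0
2.7917 [ 2.84965976e-05 -9.06864091e-05 -1.28688279e-06] [ 0.25872377  0.2043035  -0.38644145  1.90347074  0.08824835  1.05018069
 -2.02615935]
[[-5.57125831e-04 -9.50608985e-01 -3.10390475e-01  7.97690250e-02]
 [ 9.99999179e-01 -8.87900290e-04  9.24386035e-04  1.62585792e-04]
 [-1.15432546e-03 -3.10389705e-01  9.50608699e-01 -1.17629398e-01]
 [ 0.00000000e+00  0.00000000e+00  0.00000000e+00  1.00000000e+00]]
tab top [279.24012555 205.83917262] stud [356.06577291 196.8845222 ]
```

View pics/w1.png

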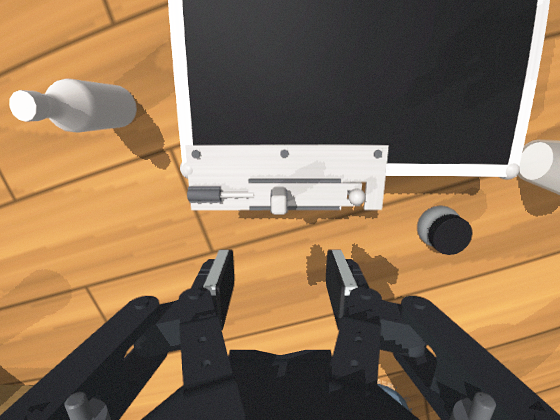

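The wrist view confirms the estimate. The tab is at about (279,203) and the stud at (357,197), both within 1–3 px of prediction, and the plate edges are level, so the yaw is right. I'll descend and grip.

Run:
```python
from h import *
p,R=tcp(0,0,0,.002)
print(move_l(p+[0,0,.03],R,feed=.15), move_l(p,R,feed=.05,until_force=8))
s=sense();print(s["position"]-p,s["wrist_force"])
im,d=camera("wrist"); cv2.imwrite("pics/w2.png",im[:,:,::-1])
command_gripper(.0,60); sleep(.2)
s=sense();print(s["time_s"],s["position"]-p,s["wrist_force"],s["finger_gap"],s["gripper_force"])
im,d=camera("wrist"); cv2.imwrite("pics/w3.png",im[:,:,::-1])
```

```text
False False
[ 1.10807116e-04  7.67595212e-05 -2.86726783e-05] [ 0.36847631  0.4009701  -0.61620024]
5.0583 [0.00045384 0.00079328 0.00043718] [-0.05430246  4.07357981  4.02232416] 0.013168328782373171 62.03396201133728
```

View pics/w3.png

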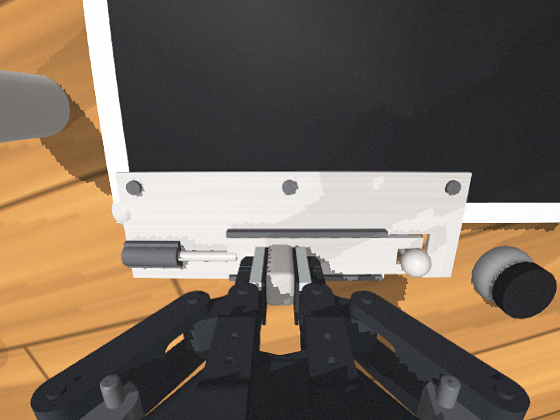

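The fingers hold the tab at a 13.2 mm gap, with the ball at (416,262) well clear. I'll draw the catch in small steps, watching displacement and force.

Run:
```python
from h import *
import json
s0=sense(); a0=s0["position"]; y=Rl[:,1]
for d in [.006,.012,.015,.0165,.0175,.0185,.0195,.0205]:
    p,R=tcp(0,0,d,.002); move_l(p,R,feed=.03); sleep(.1)
    s=sense(); D=Rl.T@(s["position"]-a0); F=Rl.T@s["wrist_force"]
    print(d,np.round(D*1e3,2),np.round(F,1),round(s["finger_gap"],4))
    if D[1]>.0168 or abs(F[1])>15: break
json.dump([d,list(a0)],open("st.json","w"))
im,_=camera("wrist"); cv2.imwrite("pics/w4.png",im[:,:,::-1])
print(s["time_s"])
```

```text
0.006 [ 0.06  2.26 -0.26] [-1.2 -4.4  6.2] 0.0128
0.012 [ 0.06  7.57 -0.31] [-1.8 -6.   8.7] 0.0131
0.015 [ 0.07 10.25 -0.31] [-0.8 -7.4  7.4] 0.0129
0.0165 [ 0.08 11.54 -0.34] [-2.  -6.3  8.7] 0.0129
0.0175 [ 0.05 12.47 -0.37] [-1.  -6.3  9. ] 0.013
0.0185 [ 0.05 13.36 -0.35] [-1.5 -7.   8.5] 0.0124
0.0195 [ 0.06 14.23 -0.37] [-1.1 -7.6  7.8] 0.013
0.0205 [ 0.05 15.13 -0.37] [-2.3 -7.6  7.4] 0.0129
8.1083
```

View pics/w4.png

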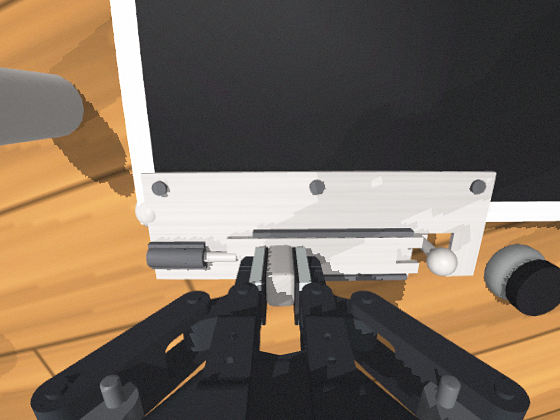

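The slide is drawn 15.1 mm, the fork tips sit near (415,265) and the ball at (441,262). I'll draw about 2 mm more, then start lifting with force checks.

Run:
```python
from h import *
import json
d,a0=json.load(open("st.json"))
def st():
    s=sense(); D=Rl.T@(s["position"]-a0); F=Rl.T@s["wrist_force"]
    print(round(s["time_s"],2),np.round(D*1e3,2),np.round(F,1),round(s["finger_gap"],4)); return D,F
D=[0,.0151];n=0
while D[1]<.0169 and n<5:
    d+=.0008;n+=1; p,R=tcp(0,0,d,.002); move_l(p,R,feed=.03); sleep(.1); D,F=st()
    if abs(F[1])>14: break
json.dump([d,a0],open("st.json","w"))
sleep(.15)
for a in [.01,.02,.03,.045,.06]:
    move_l(*tcp(a,0,d,.002),feed=.02); sleep(.05); print(a,end=' '); D,F=st()
    if F[2]<-20 or abs(F[1])>20: print("STOP"); break
im,_=camera("wrist"); cv2.imwrite("pics/w5.png",im[:,:,::-1])
```

```text
8.51 [ 0.04 15.81 -0.39] [-2.4 -7.5  8.2] 0.0131
8.86 [ 0.05 16.51 -0.37] [-1.4 -8.9  8.6] 0.0129
9.21 [ 0.06 17.24 -0.4 ] [-2.2 -8.   9.3] 0.013
0.01 9.68 [ 0.26 16.69  0.51] [ 0.9 -8.3 -1.3] 0.013
0.02 10.01 [ 0.9  16.72  2.84] [ 0.8 -6.4 -1.2] 0.0127
0.03 10.33 [ 1.51 16.65  5.18] [-0.1 -8.9 -1.3] 0.0129
0.045 10.72 [ 2.55 16.66  8.72] [-0.2 -7.7 -2.1] 0.013
0.06 11.1 [ 3.61 16.64 12.21] [-1.  -7.3 -0.8] 0.0127
```

View pics/w5.png

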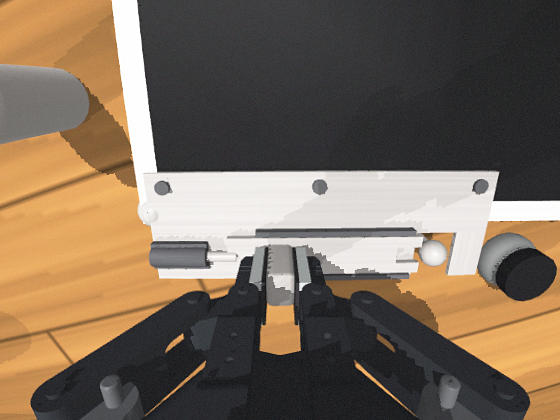

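The plate keeps its place in the view while the ball recedes to (432,252), and forces are low, so the lid is rising freely. I'll go on along the arc.

Run:
```python
from h import *
import json
d,a0=json.load(open("st.json"))
for a in [.09,.12,.15,.18,.22,.26,.3,.35,.4,.45,.5,.55,.6]:
    move_l(*tcp(a,0,d,.002),feed=.04)
    s=sense(); F=Rl.T@s["wrist_force"]; print(a,round(s["time_s"],2),np.round(F,1),round(s["finger_gap"],4))
    if np.linalg.norm(F)>25: print("STOP"); break
sleep(.5)
im,_=camera("wrist"); cv2.imwrite("pics/w6.png",im[:,:,::-1])
im,_=camera("scene"); cv2.imwrite("pics/s6.png",im[:,:,::-1])
```

```text
0.09 11.48 [-0.1 -8.5 -1.4] 0.0129
0.12 11.82 [ 0.2 -8.  -1.6] 0.0127
0.15 12.15 [-1.7 -7.3 -0.3] 0.013
0.18 12.48 [-0.5 -8.8 -0.7] 0.0131
0.22 12.88 [-2.9 -7.3 -0.3] 0.0129
0.26 13.27 [-2.8 -7.7 -0.7] 0.0131
0.3 13.66 [-2.2 -8.7  0.8] 0.0129
0.35 14.12 [-3.3 -7.6  0.7] 0.0135
0.4 14.57 [-3.9 -9.3  1.2] 0.0132
0.45 15.03 [-2.5 -8.5  1.3] 0.0126
0.5 15.49 [-3.2 -8.4  1.8] 0.0133
0.55 15.95 [-4.  -8.7  2.3] 0.0129
0.6 16.41 [-4.1 -7.8  2.8] 0.013
```

View pics/s6.png

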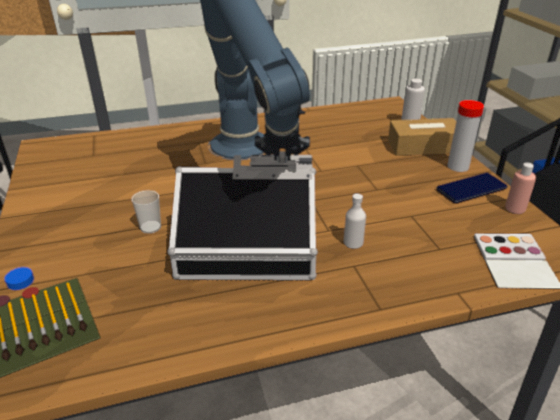

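View pics/w6.png

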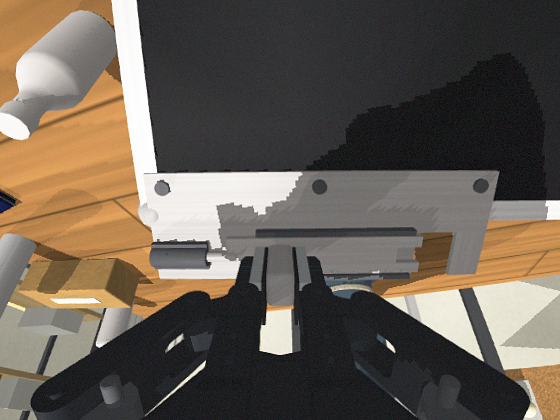

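The scene view shows the lid's front edge raised from row ~200 to ~175, with the bottle and tumbler undisturbed. In the wrist view the tab is still gripped at (279,270) and the plate hasn't shifted in the tool frame, so the lid has followed to 0.6 rad.

Run:
```python
from rig import *
sleep(.3); s=sense(); print(s["time_s"],abs(s["qd"]).max(),s["gripper_force"])
print(finish_job())
```

```text
17.3083 0.0018283154325507756 61.487504839897156
the job is handed in; nothing more can be done
None
```

I drew the catch about 17 mm, lifted the lid smoothly off the stud to about 0.6 rad (front edge about 12 cm up), and handed the job in at 17.3 s with the gripper holding it still; the bottle and tumbler looked unmoved in the final scene view, the jar was last seen, still standing, early in the lift, and no verdict was returned.

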